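# Gauge the trunk bores of scenery blocks and sort them by depth

## Task

Check the trunk bores of the wooden scenery blocks with the spring-loaded depth gauge: working from the tallest block present to the shortest, lower the rod into each bore until it bottoms out and hold it there against its spring for a good second or two, pressing gently, never with more than 15 N. Finish with the gauge hung back in its stand, every deep-bored block (40 mm) standing upright on the floor of the tray with the two dowel posts, and every shallow-bored one (20 mm) likewise in the tray without posts. Do not knock over the spray can or the model tree standing near the trays.

Things in the scene. Friction and masses are not known exactly. Their poses are not given: they have to be found in the camera images.
- block_a_mid (a point): centre (half-way up, 41 mm above its underside) of a plain loose wooden scenery block, 58 x 58 mm and 82 mm tall, standing upright; z up, x and y square to its sides. A round blind bore, 24 mm wide, opens in the middle of its top. The bore is either 20 mm (shallow) or 40 mm (deep); which is not told and bears no relation to the block's height, it has to be gauged. May be absent.
- block_b_mid (a point): centre (half-way up, 37 mm above its underside) of a plain loose wooden scenery block, 58 x 58 mm and 74 mm tall, standing upright; z up, x and y square to its sides. A round blind bore, 24 mm wide, opens in the middle of its top. The bore is either 20 mm (shallow) or 40 mm (deep); which is not told and bears no relation to the block's height, it has to be gauged. May be absent.
- block_c_mid (a point): centre (half-way up, 33 mm above its underside) of a plain loose wooden scenery block, 58 x 58 mm and 66 mm tall, standing upright; z up, x and y square to its sides. A round blind bore, 24 mm wide, opens in the middle of its top. The bore is either 20 mm (shallow) or 40 mm (deep); which is not told and bears no relation to the block's height, it has to be gauged. May be absent.
- block_d_mid (a point): centre (half-way up, 29 mm above its underside) of a plain loose wooden scenery block, 58 x 58 mm and 58 mm tall, standing upright; z up, x and y square to its sides. A round blind bore, 24 mm wide, opens in the middle of its top. The bore is either 20 mm (shallow) or 40 mm (deep); which is not told and bears no relation to the block's height, it has to be gauged. May be absent.
- block_e_mid (a point): centre (half-way up, 25 mm above its underside) of a plain loose wooden scenery block, 58 x 58 mm and 50 mm tall, standing upright; z up, x and y square to its sides. A round blind bore, 24 mm wide, opens in the middle of its top. The bore is either 20 mm (shallow) or 40 mm (deep); which is not told and bears no relation to the block's height, it has to be gauged. May be absent.
- gauge_mid (a point): grip centre of the spring-loaded depth gauge: a black square handle 28 x 28 mm and 56 mm tall (this point is 30 mm below its upper end), x and y square to its sides, z up; 34 mm below this point is the underside of its 42 mm wide round aluminium flange, from which a 12 mm thick steel rod points 80 mm straight down. The gauge hangs upright in the stand: rod through the hole, flange on the top plate.
- gauge_tip (a point): centre of the flat lower end of the gauge's rod, 114 mm below gauge_mid when the rod is fully out
- plunger (a joint): how far the rod is pushed up into the gauge's handle, 0 (fully out) to 0.018 m (spring block: rigid beyond). The spring starts to give at about 1.6 N and adds 0.35 N per mm, so about 8 N at 18 mm
- stand_top (a point): centre of the hole (27 mm) in the top plate of the fixed steel gauge stand, on the plate's upper face, 110 mm above the table; the plate is 90 x 90 mm and 10 mm thick on four 10 mm legs; x and y square to its sides
- planting_tray_floor (a point): planting tray, for deep-bored blocks: dark wooden tray with two upright 18 mm dowel posts, 70 mm tall, on the wall at the corners of its far (+x) long side; 130 mm (its x) by 250 mm (its y) outside; walls 8 mm thick and 14 mm high from the table, floor 5 mm thick; fixed. This point is the centre of the floor's upper face, z up
- rework_tray_floor (a point): rework tray, for shallow-bored blocks: the same dark wooden tray without any posts; 130 mm (its x) by 250 mm (its y) outside; walls 8 mm thick and 14 mm high from the table, floor 5 mm thick; fixed. This point is the centre of the floor's upper face, z up
- spray_can: bystander: yellow spray can with white cap, 54 mm wide, 165 mm tall; origin in the middle of its underside
- tree_1: bystander: model tree on a round foot, 130 mm tall and about 80 mm wide, standing near the trays; origin in the middle of its underside

How it is judged:
By the outcome, as a careful person would: the job done as asked, in the order asked, and still so for the second after the job is handed in, with the robot touching nothing.
Of block_a, block_b, block_c, block_d, block_e only 3 to 4 are there at a start; the rules pass over those that are not, and their reading is None.
At some moment in a run one of block_c, block_d, block_e may be knocked a few centimetres aside while the robot is not near it.
It also fails if it takes over 210 s, if anything falls off the work surface, if the arm or the gripper's body presses on something with over 40 N, if the wrist force passes 120 N, or if a joint passes its speed limit or range.

## Robot

A 7-joint arm with a two-finger parallel gripper is mounted at the origin on the work surface. World frame = base frame: x ahead of the robot, y to its left, z up, the work surface at z = 0. Lengths are in m, angles in rad, forces in N, time in s.
With the tool pointing down it reaches from about 0.4 to 0.925 m from the base axis. Payload 4.1 kg.
Tool frame: the origin (TCP) lies midway between the tips of the shut fingers; the grasp point (between the pads) lies 19 mm behind it; z points along the fingers, y is the line along which they close (so a half turn about z gives the same grasp; the last joint's range is limited). The gripper opens to 85 mm and grips with 20 to 120 N. Pads are 22 mm wide; open, the fingers measure 114 mm over their backs; the gripper's body (76 mm by 85 mm) begins 54 mm behind the grasp point. The pads swing forward as they close: fully open they stand 13 mm farther back than shut.
Start: joints at [1.238, 0.398, 0.045, 1.537, -0.019, 1.207, -0.051], TCP at [0.151, -0.632, 0.231] pointing down, gripper open.
Joint ranges: [-2.82, 2.82], [-0.49, 2.23], [-1.37, 1.46], [0, 2.46], [-1.36, 4.5], [0.23, 2], [-2.94, 2.94]. Speed limits (rad/s): [2.57, 2.57, 3.14, 3.14, 3.14, 3.14, 3.14].

## Interface

Orientations are given as a 3x3 rotation matrix whose columns are the frame's x, y, z axes.
In Python, from station import robot gives the robot as it stands. The module is installed in compiled form; this text tells all that it offers.
- The arm moves only by the tool play_rows, never from a script. Its argument "increments" is a list that holds one entry, the list of rows, each a list of 5 numbers: the shift along the tool's x, y, z in m, then the turn about the tool's z in degrees, then the opening, from 0 (shut) to 1 (fully open). A call has 1 to 12 rows; each row shifts and turns the commanded pose from where the row before left it, along the tool's axes as they then stand; what a row does not reach is not made up. A row lasts 1/12 s, in which the tool goes at most 41.7 mm and 7.16 degrees, less where a joint would pass 70% of its speed; a pose out of reach is approached as far as the arm can. A call is refused whole if a number of a shift passes 0.0417 or a number of a turn 7.16, either way. A call with a gripper value outside its range is refused whole. The fingers move at their own pace and stop on an object; "force" is the grip in N (left out, the last holds). Time passes only in rows, so rows that do not move let the fingers close. It gives the time, the measured TCP pose, the force, the opening and the grip force at its end, in the units of the state.
- robot.state(): the state, without advancing time (a new reading comes with each control period).
- robot.capture(name): name is "side" or "top" or "wrist"; returns the picture (420x560x3 uint8, red, green, blue); there is no depth.
- robot.camera_model(name): a dict with "vfov" (degrees; the focal length in pixels is half the picture's height over the tangent of half this angle, whatever the lens; pixels are square), "cx", "cy" (the principal point, pixels), "cam_to_world" (4x4, takes a point from camera to world coordinates); the wrist camera has in their place "T_tool_cam" (4x4, takes a point from camera to tool coordinates, whose origin is the TCP and whose axes are the flange's). Camera axes: x right, y up, looking along -z (the intrinsics and any distortion apply to the point x, -y, -z); pixel columns grow to the right and rows downward; lengths in m; the calibration is good to about 2 mm. A picture is of the moment at which its call begins: read the wrist's pose just before it. camera_model takes no time and is no camera call.
- robot.close_job(): hands the job in; it is judged then, once.
The state is a dict: "time_s": time; "joint_pos": joint angles; "dq": joint speeds; "tau": joint torques, N m; "ee_pos": TCP position; "eef_rot": TCP orientation; "force": force on the tool from outside, world axes, zero at the start; "torque": the same for the moment, N m; "grip_width": finger opening in m; "gripper_force": force on a finger pad.
Only numpy, scipy, OpenCV 4.12 (cv2) and the standard library are available. Lean on these libraries where they do the work, as an engineer would, in place of code of your own. Each camera call takes 0.05 s, during which the arm holds its last target. There are 200 camera calls.

## Working session

There is one attempt and no reset: what is moved stays moved. The work goes in short steps, Python scripts to look and compute and a tool call to move; the robot and the scene stay as the last step left them, time stands still between calls to the robot, and variables do not carry over. Pictures are saved under pics/ and viewed, at most 14 in all, crops included, and the job is handed in when it is done.

Besides the shell and the picture viewer there is one more tool, called after ">>>" as name(argument=value, ...) on one line, values as JSON. play_rows: Moves the arm, as the interface text tells. Its arguments: {"type":"object","properties":{"increments":{"type":"array"},"force":{"type":"number"}},"required":["increments"]}

```bash
mkdir -p pics; cat > h.py <<'E'
import numpy as np, cv2
from station import robot
def save(n,f):
    im=robot.capture(n); cv2.imwrite('pics/'+f,im[:,:,::-1]); return im
def ray(m,u,v,T=None):
    T=np.array(m["cam_to_world"]) if T is None else T
    f=210/np.tan(np.radians(m["vfov"]/2))
    d=T[:3,:3]@np.array([(u-m["cx"])/f,-(v-m["cy"])/f,-1]); return T[:3,3],d
def onz(m,u,v,z,T=None):
    o,d=ray(m,u,v,T); return o+d*(z-o[2])/d[2]
def proj(m,p,T=None):
    T=np.array(m["cam_to_world"]) if T is None else T
    f=210/np.tan(np.radians(m["vfov"]/2))
    c=np.linalg.inv(T)@np.append(p,1); return m["cx"]+f*c[0]/-c[2], m["cy"]+f*c[1]/c[2]
E
python3 - <<'E'
from h import *
print(robot.state())
for n in("top","side","wrist"): print(n,robot.camera_model(n))
a=save("top","t0.png");b=save("side","s0.png")
E
```

```text
{'time_s': 0.0, 'joint_pos': array([ 1.23800164,  0.39922123,  0.04501407,  1.53790203, -0.01869381,
        1.20690096, -0.05068164]), 'dq': array([-0.00108288,  0.00157463,  0.00078427,  0.00043898,  0.00137934,
       -0.00072116,  0.00076516]), 'tau': array([-8.82553286e-04, -4.75118101e+01,  1.36426862e+00, -2.54220521e+01,
        1.15644166e-02,  9.41741047e-03, -7.08216120e-06]), 'ee_pos': array([ 0.15046571, -0.63167929,  0.23023438]), 'eef_rot': array([[ 9.72759363e-01,  2.31816443e-01, -5.98837846e-04],
       [ 2.31817175e-01, -9.72757480e-01,  1.91917859e-03],
       [-1.37626840e-04, -2.00571984e-03, -9.99997979e-01]]), 'force': array([-0.73366732,  0.43608449, -0.15306365]), 'torque': array([-0.01162361,  0.01496262,  0.01149287]), 'gripper_force': 0.0, 'grip_width': 0.08537398533493859}
top {'vfov': 43.85603196827908, 'cx': 278.27743625479167, 'cy': 209.0449967815851, 'cam_to_world': array([[ 9.26012145e-03,  9.86163075e-01, -1.65519303e-01,
         3.00180288e-01],
       [-9.99955417e-01,  9.43822155e-03,  2.89494811e-04,
         1.71131034e-02],
       [ 1.847696
[... 240 characters left out ...]
am_to_world': array([[-0.9053226 ,  0.28499801, -0.31490811,  0.2132043 ],
       [-0.42471694, -0.61192895,  0.66720197,  0.72122851],
       [-0.00255016,  0.73777984,  0.6750366 ,  0.82233356],
       [ 0.        ,  0.        ,  0.        ,  1.        ]])}
wrist {'vfov': 59.24528093613101, 'cx': 277.3845503162756, 'cy': 214.14801720112888, 'T_tool_cam': array([[ 3.70054846e-04,  9.44921584e-01,  3.27296599e-01,
         8.49809214e-02],
       [ 9.99999896e-01, -2.62861411e-04, -3.71746565e-04,
         7.43709133e-04],
       [-2.65237707e-04,  3.27296702e-01, -9.44921583e-01,
        -1.43486423e-01],
       [ 0.00000000e+00,  0.00000000e+00,  0.00000000e+00,
         1.00000000e+00]])}
```

View pics/t0.png

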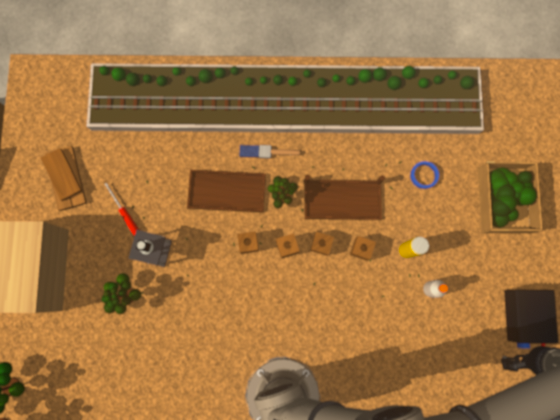

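View pics/s0.png

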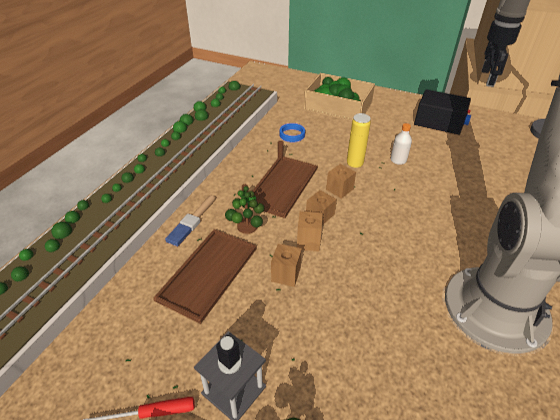

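The top view shows four blocks at (248,242), (288,245), (322,242) and (364,247), and the stand with the gauge at (150,247). The trays are at (227,191) and (343,199), with the tree between them at (283,190). The can is at (415,246). The side view shows a post at (281,150), by the far tray. I'll zoom in on both.

```bash
python3 - <<'E'
from h import *
a=cv2.imread('pics/t0.png')[160:280,120:440]; b=cv2.imread('pics/s0.png')[120:420,140:400]
cv2.imwrite('pics/t0z.png',cv2.resize(a,None,fx=2.5,fy=2.5,interpolation=2))
cv2.imwrite('pics/s0z.png',cv2.resize(b,None,fx=2,fy=2,interpolation=2))
m=robot.camera_model("top")
for u,v,z in[(248,242,.066),(288,245,.066),(322,242,.066),(364,247,.066),(147,246,.2),(150,248,.11),(227,191,.005),(343,199,.005),(283,188,.0)]: print(u,v,onz(m,u,v,z).round(3))
for c in [(189,171),(265,172),(265,212),(188,208),(305,180),(382,181),(382,220),(306,217)]: print(c,onz(m,*c,.014).round(3))
E
```

```text
248 242 [0.467 0.11  0.066]
288 245 [ 0.459 -0.015  0.066]
322 242 [ 0.469 -0.12   0.066]
364 247 [ 0.455 -0.251  0.066]
147 246 [0.439 0.39  0.2  ]
150 248 [0.441 0.403 0.11 ]
227 191 [0.641 0.186 0.005]
343 199 [ 0.617 -0.195  0.005]
283 188 [0.653 0.002 0.   ]
(189, 171) [0.705 0.311 0.014]
(265, 172) [0.704 0.061 0.014]
(265, 212) [0.57  0.06  0.014]
(188, 208) [0.581 0.31  0.014]
(305, 180) [ 0.678 -0.07   0.014]
(382, 181) [ 0.677 -0.323  0.014]
(382, 220) [ 0.548 -0.319  0.014]
(306, 217) [ 0.555 -0.073  0.014]
```

View pics/t0z.png

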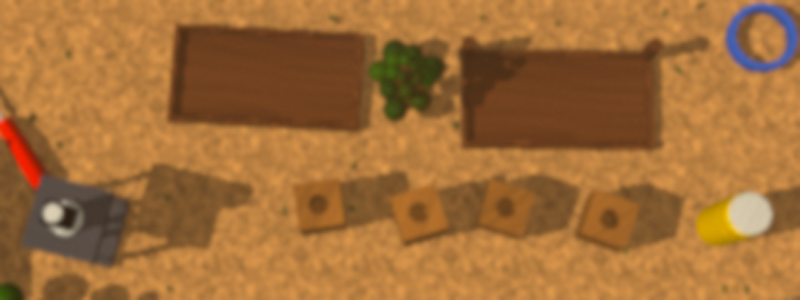

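View pics/s0z.png

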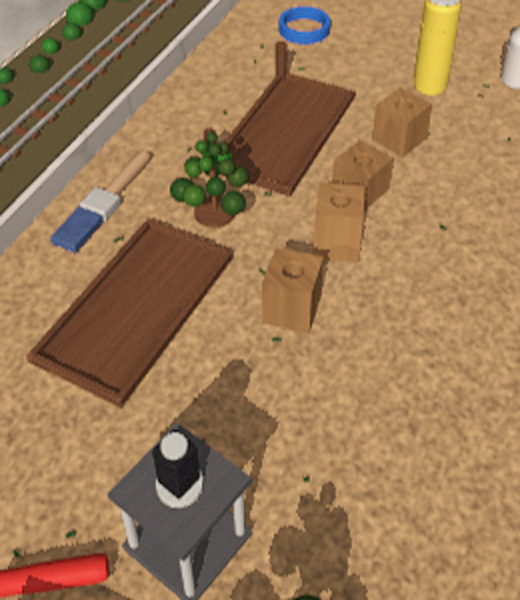

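```bash
cat >> h.py <<'E'
def tri(m1,p1,m2,p2):
    o1,d1=ray(m1,*p1);o2,d2=ray(m2,*p2)
    A=np.stack([d1,-d2],1); s=np.linalg.lstsq(A,o2-o1,rcond=None)[0]
    a=o1+d1*s[0];b=o2+d2*s[1]; return (a+b)/2,np.linalg.norm(a-b)
E
python3 - <<'E'
from h import *
t=robot.camera_model("top");s=robot.camera_model("side")
for n,a,b in[("B1",(246.8,241.6),(286.5,255)),("B2",(287.2,244.8),(310.5,220.5)),("B3",(322,243.2),(321.5,200.5)),("B4",(363.6,247.6),(341,171.5)),("G",(140.8,244.8),(227.5,342))]:
    p,e=tri(t,a,s,b);print(n,p.round(4),e.round(4))
E
```

```text
B1 [0.4673 0.1132 0.0726] 0.0003
B2 [ 0.4577 -0.0121  0.0776] 0.001
B3 [ 0.4668 -0.1215  0.0529] 0.0002
B4 [ 0.4543 -0.2494  0.0662] 0.0029
G [0.4441 0.4139 0.1759] 0.0008
```

Planting tray is the right one (posts at its far corners), rework the left. Heights read: B2≈82, B1≈74, B4≈66, B3≈50–58. I'll swing over the blocks and look from close by.

>>> play_rows(increments=[[[0,0,0,6.7,1],[0,0,0,6.7,1],[0.035,-0.023,-0.01,0,1],[0.035,-0.023,-0.01,0,1],[0.035,-0.023,-0.01,0,1],[0.035,-0.023,-0.01,0,1],[0.035,-0.023,-0.01,0,1],[0.035,-0.023,-0.01,0,1],[0.035,-0.023,-0.01,0,1],[0.035,-0.023,-0.01,0,1],[0.035,-0.023,-0.01,0,1],[0.035,-0.023,-0.01,0,1]]])

```text
time_s: 1.1
ee_pos: [0.4905, -0.4083, 0.3282]
eef_rot: [[1.0, -0.0, -0.001], [-0.0, -1.0, 0.0], [-0.001, -0.0, -1.0]]
force: [-0.3, -0.9, -0.0]
grip_width: 0.0853
gripper_force: 0.0
```

>>> play_rows(increments=[[[0,-0.038,0,0,1],[0,-0.038,0,0,1],[0,-0.038,0,0,1],[0,-0.038,0,0,1],[0,-0.038,0,0,1],[0,-0.038,0,0,1],[0,-0.038,0,0,1],[0,-0.038,0,0,1],[0,-0.03,0,0,1],[0,0,0,0,1],[0,0,0,0,1]]])

```text
time_s: 2.02
ee_pos: [0.4891, -0.0737, 0.3279]
eef_rot: [[1.0, 0.005, -0.0], [0.005, -1.0, -0.0], [-0.0, 0.0, -1.0]]
force: [0.2, -1.4, -0.3]
grip_width: 0.0853
gripper_force: 0.0
```

```bash
cat >> h.py <<'E'
def wT(s):
    T=np.eye(4);T[:3,:3]=s["eef_rot"];T[:3,3]=s["ee_pos"]
    return T@np.array(robot.camera_model("wrist")["T_tool_cam"])
def wsave(f):
    s=robot.state();im=save("wrist",f);T=wT(s);np.save('pics/'+f[:-4]+'.npy',T);return im,T,s
E
python3 - <<'E'
from h import *
im,T,s=wsave("w1.png");print(s["ee_pos"],s["eef_rot"].round(3))
E
```

```text
[ 0.48912137 -0.07370387  0.32791302] [[ 1.     0.005 -0.   ]
 [ 0.005 -1.    -0.   ]
 [-0.     0.    -1.   ]]
```

View pics/w1.png

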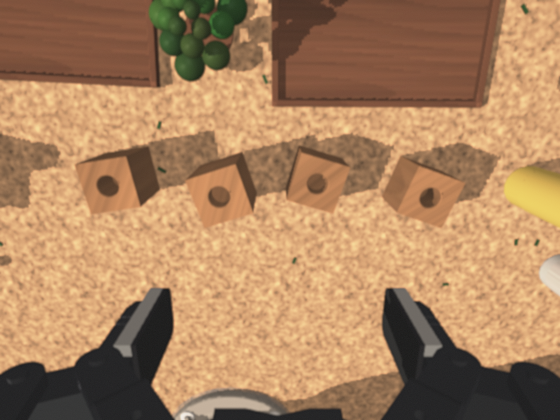

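The wrist view shows the bores at (108,186), (219,196), (317,183) and (430,197), and the planting tray's near edge at (280..485,104).

```bash
python3 - <<'E'
from h import *
t=robot.camera_model("top");s=robot.camera_model("side");w=robot.camera_model("wrist");w["cam_to_world"]=np.load('pics/w1.npy')
H=dict(B1=.074,B2=.082,B3=.05,B4=.066)
im=cv2.imread('pics/w1.png');hsv=cv2.cvtColor(im,cv2.COLOR_BGR2HSV)
for n,a,b,c in[("B1",(246.8,241.6),(286.5,255),(108,186)),("B2",(287.2,244.8),(310.5,220.5),(219,196)),("B3",(322,243.2),(321.5,200.5),(317,183)),("B4",(363.6,247.6),(341,171.5),(430,197))]:
    p,e=tri(t,a,w,c);q,f=tri(s,b,w,c);print(n,p.round(4),e.round(4),q.round(4),f.round(4),onz(w,*c,H[n]).round(4))
    # bore centroid
    x,y=c; g=cv2.GaussianBlur(cv2.cvtColor(im,cv2.COLOR_BGR2GRAY),(3,3),0)[y-20:y+21,x-20:x+21]
    print("  hsv",hsv[y,x],hsv[y,x+15],hsv[y-14,x])
for nm,q in dict(B3=[(305,148),(348,165),(334,212),(288,195)],B2=[(187,182),(240,166),(254,208),(205,227)],B4=[(405,165),(463,183),(444,226),(385,196)]).items():
    P=np.array([onz(w,*c,H[nm]) for c in q]);d=np.roll(P,-1,0)-P;print(nm,np.linalg.norm(d,axis=1).round(3),np.degrees(np.arctan2(d[:,1],d[:,0])).round(0))
for c in[(273,104),(487,104),(156,85),(0,75)]: print(onz(w,*c,.014).round(3))
E
```

```text
B1 [0.4679 0.1137 0.0723] 0.001 [0.4677 0.1136 0.0727] 0.0013 [0.4687 0.1132 0.074 ]
  hsv [ 12 123  87] [ 13 136 207] [ 12 136 186]
B2 [ 0.4586 -0.011   0.0783] 0.0021 [ 0.458  -0.0106  0.0784] 0.0024 [ 0.4601 -0.0106  0.082 ]
  hsv [ 13 129 128] [ 13 135 206] [ 12 135 206]
B3 [ 0.467  -0.1215  0.0495] 0.0006 [ 0.4673 -0.1211  0.0529] 0.0012 [ 0.4671 -0.1212  0.05  ]
  hsv [ 12 125 114] [ 12 135 191] [ 13 133 176]
B4 [ 0.4536 -0.251   0.061 ] 0.001 [ 0.4556 -0.249   0.0665] 0.0002 [ 0.4554 -0.2493  0.066 ]
  hsv [ 13 116  81] [ 12 136 186] [ 13 135 196]
B3 [0.054 0.059 0.06  0.059] [-111.  167.   69.  -18.]
B2 [0.061 0.049 0.06  0.055] [ -73. -163.  112.   17.]
B4 [0.071 0.054 0.082 0.04 ] [-107.  165.   64.  -27.]
[ 0.554 -0.069  0.014]
[ 0.555 -0.323  0.014]
[0.575 0.068 0.014]
[0.585 0.247 0.014]
```

>>> play_rows(increments=[[[0,-0.04,0,0,1],[0,-0.04,0,0,1],[0,-0.04,0,0,1],[0,-0.04,0,0,1],[0,-0.04,0,0,1],[0,-0.04,0,0,1],[0,-0.04,0,0,1],[0,-0.04,0,0,1],[0,-0.04,0,0,1],[0,-0.04,0,0,1],[0,-0.04,0,0,1],[0,-0.04,0,0,1]]])

```text
time_s: 3.07
ee_pos: [0.4912, 0.4038, 0.3272]
eef_rot: [[1.0, -0.004, 0.0], [-0.004, -1.0, -0.002], [0.0, 0.002, -1.0]]
force: [0.3, -0.0, 0.1]
grip_width: 0.0852
gripper_force: 0.0
```

>>> play_rows(increments=[[[-0.02,0,0,0,1],[-0.02,0,0,0,1],[0,0,0,0,1],[0,0,0,0,1]]])

```text
time_s: 3.4
ee_pos: [0.4501, 0.4033, 0.3276]
eef_rot: [[1.0, -0.001, 0.0], [-0.001, -1.0, -0.001], [0.0, 0.001, -1.0]]
force: [-0.2, -0.3, -0.0]
grip_width: 0.0853
gripper_force: 0.0
```

```bash
python3 - <<'E'
from h import *
im,T,s=wsave("w2.png");print(s["ee_pos"],s["eef_rot"].round(3))
E
```

```text
[0.45007367 0.40327308 0.32762391] [[ 1.    -0.001  0.   ]
 [-0.001 -1.    -0.001]
 [ 0.     0.001 -1.   ]]
```

View pics/w2.png

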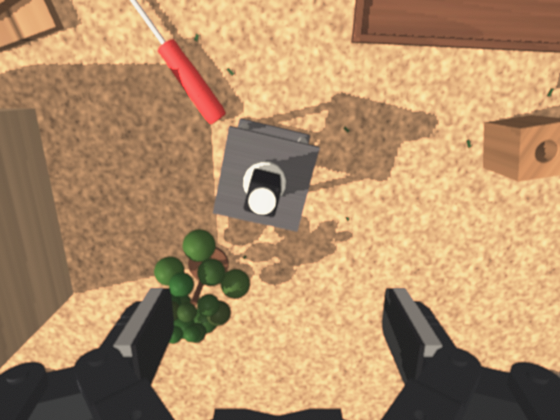

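The gauge's white cap is at (262,201), the stand's plate is turned about 14.5° clockwise, and a tree stands at (205,275).

```bash
python3 - <<'E'
from h import *
w=robot.camera_model("wrist");w["cam_to_world"]=np.load('pics/w2.npy')
print("top",onz(w,262,201,.174).round(4), "tree",onz(w,199,245,.09).round(3),onz(w,235,283,.09).round(3),onz(w,208,258,0).round(3))
q=[(233,126),(319,148),(298,230),(214,212)]
P=np.array([onz(w,*c,.11) for c in q]);print(P.round(4),P.mean(0).round(4));d=np.roll(P,-1,0)-P;print(np.linalg.norm(d,axis=1).round(3),np.degrees(np.arctan2(d[:,1],d[:,0])).round(1))
im=cv2.imread('pics/w2.png');g=im.max(2)
k=((im.min(2)>170)).astype(np.uint8);n,l,st,c=cv2.connectedComponentsWithStats(k)
for i in range(1,n):
    if st[i,4]>150: print(st[i],c[i])
cv2.imwrite('pics/w2z.png',cv2.resize(im[110:240,200:340],None,fx=4,fy=4,interpolation=2))
E
```

```text
top [0.4441 0.4153 0.174 ] tree [0.367 0.49  0.09 ] [0.318 0.452 0.09 ] [0.307 0.5   0.   ]
[[0.4994 0.4446 0.11  ]
 [0.4784 0.3617 0.11  ]
 [0.3926 0.3806 0.11  ]
 [0.4127 0.4677 0.11  ]] [0.4458 0.4137 0.11  ]
[0.086 0.088 0.089 0.09 ] [-104.2  167.5   77.   -14.9]
[130   0  34  44 243] [146.90534979  20.97530864]
[243 162  28  31 224] [251.45089286 173.82589286]
[249 188  27  26 557] [261.60861759 200.73249551]
```

View pics/w2z.png

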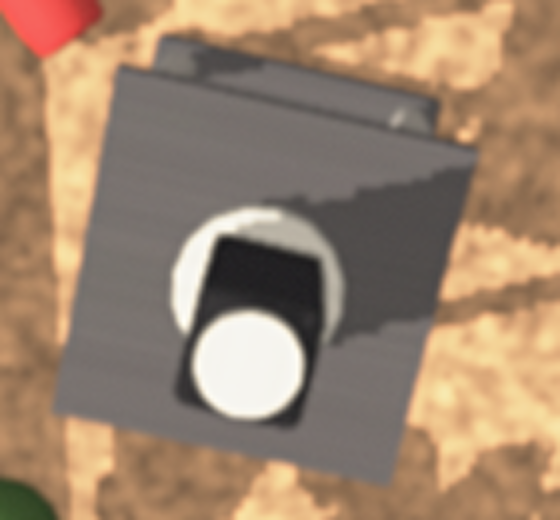

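>>> play_rows(increments=[[[-0.005,-0.011,0,0,1],[0,0,0,7,1],[0,0,0,7.1,1],[0,0,0.03,0,1],[0,0,0.03,0,1],[0,0,0.03,0,1],[0,0,0.03,0,1],[0,0,0.03,0,1],[0,0,0.025,0,1],[0,0,0.018,0,1],[0,0,0.008,0,1],[0,0,0,0,1]]])

```text
time_s: 4.45
ee_pos: [0.4441, 0.414, 0.1248]
eef_rot: [[0.97, -0.245, -0.003], [-0.245, -0.97, -0.003], [-0.002, 0.003, -1.0]]
force: [0.5, 0.4, 0.1]
grip_width: 0.0855
gripper_force: 0.0
```

>>> play_rows(increments=[[[0,0,0,0,0],[0,0,0,0,0],[0,0,0,0,0],[0,0,0,0,0],[0,0,0,0,0],[0,0,0,0,0],[0,0,0,0,0],[0,0,0,0,0],[0,0,0,0,0]]], force=60)

```text
time_s: 5.2
ee_pos: [0.4449, 0.4158, 0.1282]
eef_rot: [[0.97, -0.244, 0.002], [-0.244, -0.97, 0.001], [0.001, -0.001, -1.0]]
force: [0.4, 0.2, 6.6]
grip_width: 0.0277
gripper_force: 59.8
```

>>> play_rows(increments=[[[0,0,-0.006,0,0],[0,0,-0.012,0,0],[0,0,-0.022,0,0],[0,0,-0.025,0,0],[0,0,-0.025,0,0],[0,0,-0.02,0,0],[0,0,-0.01,0,0],[0,0,0,-7,0],[0,0,0,-7.1,0],[0,0,0,0,0],[0,0,0,0,0]]])

```text
time_s: 6.12
ee_pos: [0.4441, 0.4147, 0.2464]
eef_rot: [[1.0, -0.003, -0.001], [-0.003, -1.0, -0.001], [-0.001, 0.001, -1.0]]
force: [-0.2, 0.5, -1.5]
grip_width: 0.0273
gripper_force: 59.2
```

```bash
python3 - <<'E'
from h import *
im,T,s=wsave("w3.png");print(s["ee_pos"],s["eef_rot"].round(3),s["force"])
E
```

```text
[0.44405396 0.41470476 0.24641844] [[ 1.    -0.003 -0.001]
 [-0.003 -1.    -0.001]
 [-0.001  0.001 -1.   ]] [-0.24072528  0.4759413  -1.5339214 ]
```

View pics/w3.png

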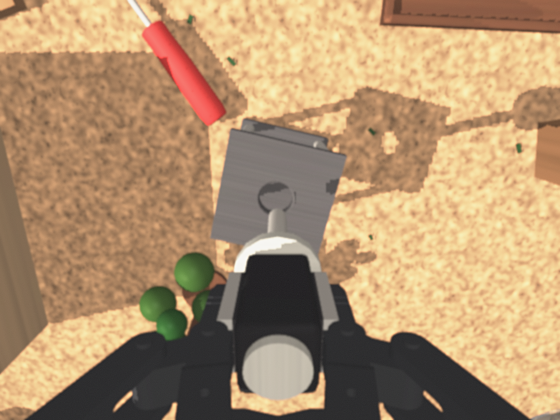

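The gauge is held. The rod tip is at about (277,214) and the stand hole at (276,197).

```bash
python3 - <<'E'
from h import *
w=robot.camera_model("wrist");w["cam_to_world"]=np.load('pics/w3.npy')
print("tip",onz(w,277,215,.148).round(4),"hole",onz(w,276,196.5,.11).round(4))
im=cv2.imread('pics/w3.png')[175:245,235:320];cv2.imwrite('pics/w3z.png',cv2.resize(im,None,fx=7,fy=7,interpolation=2))
E
```

```text
tip [0.4447 0.4142 0.148 ] hole [0.4469 0.4149 0.11  ]
```

View pics/w3z.png

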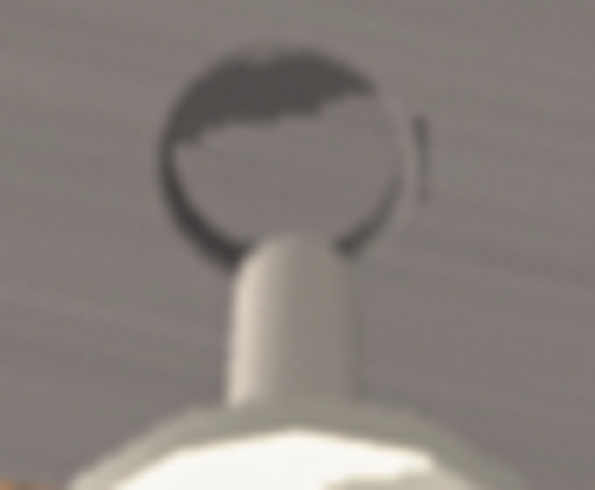

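>>> play_rows(increments=[[[0.001,0.015,0,0,0],[0.001,0.03,0,0,0],[0.002,0.041,0,0,0],[0.002,0.041,0,0,0],[0.002,0.041,0,0,0],[0.002,0.041,0,0,0],[0.002,0.041,0,0,0],[0.002,0.041,0,0,0],[0.001,0.041,0,0,0],[0.001,0.041,0,0,0],[0,0.035,0,0,0],[0,0.0175,0,0,0]]])

```text
time_s: 7.17
ee_pos: [0.4595, -0.0158, 0.2468]
eef_rot: [[1.0, -0.009, -0.001], [-0.009, -1.0, -0.002], [-0.001, 0.002, -1.0]]
force: [1.0, 0.2, -2.1]
grip_width: 0.0271
gripper_force: 59.5
```

>>> play_rows(increments=[[[0,0,0.02,0,0],[0,0,0.025,0,0],[0,0,0,0,0],[0,0,0,0,0]]])

```text
time_s: 7.5
ee_pos: [0.4591, -0.0102, 0.2012]
eef_rot: [[1.0, -0.001, -0.003], [-0.001, -1.0, 0.0], [-0.003, -0.0, -1.0]]
force: [0.5, 0.1, -0.2]
grip_width: 0.0273
gripper_force: 59.5
```

```bash
python3 - <<'E'
from h import *
im,T,s=wsave("w4.png");print(s["ee_pos"],s["force"])
robot_im=save("top","t4.png")
a=cv2.imread('pics/w4.png')[150:290,170:390];b=cv2.imread('pics/t4.png')[160:280,200:420]
cv2.imwrite('pics/c4.png',np.vstack([cv2.resize(a,(660,420)),cv2.resize(b,None,fx=3,fy=3)[180:360]])[:600])
E
```

```text
[ 0.45911673 -0.01015637  0.20120054] [ 0.48355823  0.05152804 -0.16326253]
```

View pics/c4.png

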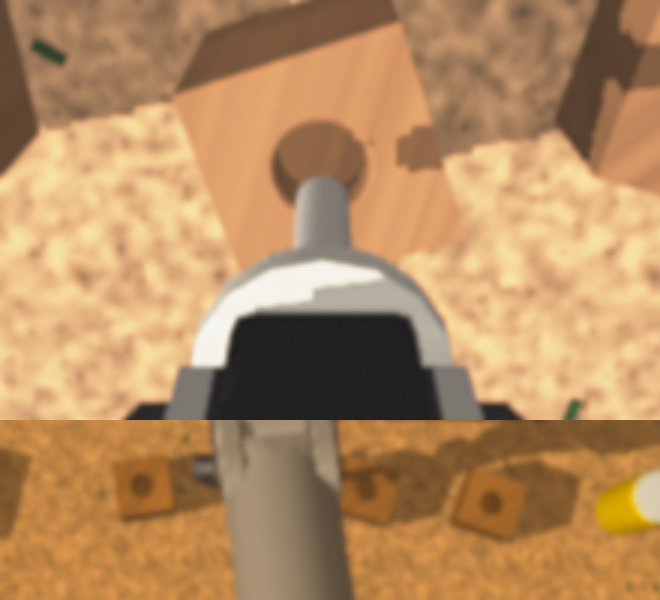

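>>> play_rows(increments=[[[0.001,0,0.012,0,0],[0,0,0.014,0,0],[0,0,0.008,0,0],[0,0,0.005,0,0],[0,0,0.004,0,0],[0,0,0.003,0,0],[0,0,0,0,0],[0,0,0,0,0]]])

```text
time_s: 8.27
ee_pos: [0.4618, -0.0101, 0.1568]
eef_rot: [[1.0, -0.0, 0.001], [-0.0, -1.0, -0.0], [0.001, 0.0, -1.0]]
force: [-1.2, 1.1, 1.7]
grip_width: 0.0275
gripper_force: 59.8
```

>>> play_rows(increments=[[[0,0,0.002,0,0],[0,0,0.002,0,0],[0,0,0.002,0,0],[0,0,0,0,0],[0,0,0,0,0],[0,0,0,0,0]]])

```text
time_s: 8.77
ee_pos: [0.4618, -0.0102, 0.1504]
eef_rot: [[1.0, -0.0, 0.001], [-0.0, -1.0, 0.0], [0.001, -0.0, -1.0]]
force: [-1.4, 0.5, 3.8]
grip_width: 0.0279
gripper_force: 60.1
```

Block a reads shallow: spring contact at about TCP 0.158. I'll hold it here.

>>> play_rows(increments=[[[0,0,0.001,0,0],[0,0,0,0,0],[0,0,0,0,0],[0,0,0,0,0],[0,0,0,0,0],[0,0,0,0,0],[0,0,0,0,0],[0,0,0,0,0],[0,0,0,0,0],[0,0,0,0,0],[0,0,0,0,0],[0,0,0,0,0]]])

```text
time_s: 9.77
ee_pos: [0.4615, -0.0102, 0.1491]
eef_rot: [[1.0, -0.0, 0.001], [-0.0, -1.0, 0.0], [0.001, -0.0, -1.0]]
force: [0.6, 1.4, 3.2]
grip_width: 0.0274
gripper_force: 60.2
```

>>> play_rows(increments=[[[0,0,0,0,0],[0,0,0,0,0],[0,0,0,0,0],[0,0,0,0,0],[0,0,0,0,0],[0,0,0,0,0],[0,0,0,0,0],[0,0,0,0,0],[0,0,0,0,0],[0,0,0,0,0],[0,0,0,0,0],[0,0,0,0,0]]])

```text
time_s: 10.77
ee_pos: [0.4614, -0.0102, 0.1491]
eef_rot: [[1.0, -0.0, 0.0], [-0.0, -1.0, -0.0], [0.0, 0.0, -1.0]]
force: [0.4, 1.3, 4.4]
grip_width: 0.0276
gripper_force: 60.2
```

>>> play_rows(increments=[[[0,0,-0.005,0,0],[0,0,-0.01,0,0],[0,0,-0.015,0,0],[0,0,-0.02,0,0],[0.002,-0.03,0,0,0],[0.002,-0.04,0,0,0],[0.001,-0.035,0,0,0],[0.001,-0.018,0,0,0],[0,0,0,0,0],[0,0,0,0,0],[0,0,0,0,0]]])

```text
time_s: 11.68
ee_pos: [0.4663, 0.1107, 0.1984]
eef_rot: [[1.0, -0.001, -0.003], [-0.001, -1.0, -0.002], [-0.003, 0.002, -1.0]]
force: [-0.4, -0.8, -2.2]
grip_width: 0.0273
gripper_force: 59.7
```

```bash
cat >> h.py <<'E'
def bore(f,T,z,sh=1):
    "bore centre near the TCP: dark brown ellipse on the block top; returns candidates as world points at height z"
    im=cv2.imread('pics/'+f); w=robot.camera_model("wrist"); g=cv2.cvtColor(im,cv2.COLOR_BGR2HSV)
    k=((g[:,:,2]<150)&(g[:,:,1]>95)).astype(np.uint8)
    n,l,st,c=cv2.connectedComponentsWithStats(k)
    for i in range(1,n):
        x,y,ww,h,a=st[i]
        if 60<a<1600 and .5<ww/h<2.5 and 130<x<430 and 90<y<300: print(st[i],onz(w,x+ww/2,y+h/2,z,T).round(4))
E
python3 - <<'E'
from h import *
im,T,s=wsave("w5.png");print(s["ee_pos"],s["force"]);bore("w5.png",T,.074)
E
```

```text
[0.46626278 0.11072449 0.19835099] [-0.36169585 -0.82863467 -2.15779971]
[368 122  24  22 231] [0.5195 0.0365 0.074 ]
[354 128  14   9  68] [0.5198 0.05   0.074 ]
[346 155  16  25 187] [0.4945 0.0533 0.074 ]
[308 168  13  13  69] [0.4893 0.0822 0.074 ]
[256 186  31  30 653] [0.4689 0.1142 0.074 ]
[311 187  16  11 102] [0.4755 0.0784 0.074 ]
[423 202  26  29 517] [ 0.4561 -0.0124  0.074 ]
```

>>> play_rows(increments=[[[0.002,-0.003,0.01,0,0],[0,0,0.014,0,0],[0,0,0.012,0,0],[0,0,0.008,0,0],[0,0,0.005,0,0],[0,0,0.003,0,0],[0,0,0,0,0],[0,0,0,0,0],[0,0,0,0,0]]])

```text
time_s: 12.48
ee_pos: [0.4698, 0.1158, 0.1476]
eef_rot: [[1.0, -0.0, 0.001], [-0.0, -1.0, 0.0], [0.001, -0.0, -1.0]]
force: [0.2, 0.7, -1.6]
grip_width: 0.0275
gripper_force: 59.7
```

>>> play_rows(increments=[[[0,0,0.002,0,0],[0,0,0.002,0,0],[0,0,0.001,0,0],[0,0,0,0,0],[0,0,0,0,0],[0,0,0,0,0]]])

```text
time_s: 12.98
ee_pos: [0.4694, 0.1157, 0.1421]
eef_rot: [[1.0, -0.0, 0.0], [-0.0, -1.0, -0.0], [0.0, 0.0, -1.0]]
force: [-0.8, -0.5, -1.5]
grip_width: 0.0273
gripper_force: 59.7
```

Bore b is past the shallow depth with no contact, so it reads deep. I'll press on to its floor.

>>> play_rows(increments=[[[0,0,0.005,0,0],[0,0,0.004,0,0],[0,0,0.004,0,0],[0,0,0.002,0,0],[0,0,0.002,0,0],[0,0,0.002,0,0],[0,0,0,0,0],[0,0,0,0,0],[0,0,0,0,0]]])

```text
time_s: 13.73
ee_pos: [0.4695, 0.1157, 0.1233]
eef_rot: [[1.0, -0.0, 0.0], [-0.0, -1.0, -0.0], [0.0, 0.0, -1.0]]
force: [0.0, -0.5, 3.2]
grip_width: 0.0272
gripper_force: 60.2
```

>>> play_rows(increments=[[[0,0,0.001,0,0],[0,0,0,0,0],[0,0,0,0,0],[0,0,0,0,0],[0,0,0,0,0],[0,0,0,0,0],[0,0,0,0,0],[0,0,0,0,0],[0,0,0,0,0],[0,0,0,0,0],[0,0,0,0,0],[0,0,0,0,0]]])

```text
time_s: 14.73
ee_pos: [0.4694, 0.1157, 0.1221]
eef_rot: [[1.0, -0.0, 0.0], [-0.0, -1.0, -0.0], [0.0, 0.0, -1.0]]
force: [-0.2, 0.5, 3.5]
grip_width: 0.0274
gripper_force: 60.2
```

>>> play_rows(increments=[[[0,0,0,0,0],[0,0,0,0,0],[0,0,0,0,0],[0,0,0,0,0],[0,0,0,0,0],[0,0,0,0,0],[0,0,0,0,0],[0,0,0,0,0],[0,0,0,0,0],[0,0,0,0,0],[0,0,0,0,0],[0,0,0,0,0]]])

```text
time_s: 15.73
ee_pos: [0.4694, 0.1157, 0.1221]
eef_rot: [[1.0, 0.0, 0.0], [0.0, -1.0, -0.0], [0.0, 0.0, -1.0]]
force: [0.1, 0.8, 4.5]
grip_width: 0.0272
gripper_force: 60.2
```

b is deep. Next is B4.

>>> play_rows(increments=[[[0,0,-0.008,0,0],[0,0,-0.015,0,0],[0,0,-0.025,0,0],[0,0,-0.027,0,0],[-0.001,0.025,0,0,0],[-0.002,0.04,0,0,0],[-0.002,0.041,0,0,0],[-0.002,0.041,0,0,0],[-0.002,0.041,0,0,0],[-0.002,0.041,0,0,0],[-0.002,0.041,0,0,0],[-0.001,0.041,0,0,0]]])

```text
time_s: 16.73
ee_pos: [0.4536, -0.1968, 0.1966]
eef_rot: [[1.0, -0.0, -0.002], [-0.0, -1.0, 0.001], [-0.002, -0.001, -1.0]]
force: [1.4, -0.3, -1.3]
grip_width: 0.0276
gripper_force: 59.9
```

>>> play_rows(increments=[[[0,0.035,0,0,0],[0,0.019,0,0,0],[0,0,0,0,0],[0,0,0,0,0],[0,0,0,0,0]]])

```text
time_s: 17.15
ee_pos: [0.4549, -0.2477, 0.1965]
eef_rot: [[1.0, 0.001, -0.002], [0.001, -1.0, 0.002], [-0.002, -0.002, -1.0]]
force: [-0.5, 0.3, -1.0]
grip_width: 0.0272
gripper_force: 59.9
```

```bash
python3 - <<'E'
from h import *
im,T,s=wsave("w6.png");print(s["ee_pos"],s["force"]);bore("w6.png",T,.066)
E
```

```text
[ 0.45489197 -0.24766719  0.19647879] [-0.46719656  0.25028135 -1.04089352]
[169 114  16  10  67] [ 0.5174 -0.1757  0.066 ]
[190 115  10  17  95] [ 0.5143 -0.1884  0.066 ]
[203 116  34  30 345] [ 0.509  -0.2063  0.066 ]
[328 126  36  25 302] [ 0.5037 -0.2983  0.066 ]
[171 130  25  17 143] [ 0.5035 -0.1792  0.066 ]
[305 131  28  22 240] [ 0.5012 -0.2787  0.066 ]
[425 137  24  10 112] [ 0.5013 -0.3653  0.066 ]
[194 138  26  26 320] [ 0.4944 -0.1959  0.066 ]
[228 143  17  28 163] [ 0.49   -0.2176  0.066 ]
[ 256  143   81   36 1199] [ 0.487  -0.2624  0.066 ]
[377 144  13  25 149] [ 0.4906 -0.3271  0.066 ]
[405 147  22  11  95] [ 0.4936 -0.3509  0.066 ]
[216 166  15  24 133] [ 0.4739 -0.2072  0.066 ]
[186 168  19  19 176] [ 0.4743 -0.186   0.066 ]
[341 177  16  12 103] [ 0.4702 -0.3027  0.066 ]
[188 188  18  10  62] [ 0.4621 -0.1862  0.066 ]
[263 188  30  26 564] [ 0.4557 -0.2486  0.066 ]
[355 190  22  10 108] [ 0.4607 -0.3165  0.066 ]
```

>>> play_rows(increments=[[[0.001,0.001,0.012,0,0],[0,0,0.015,0,0],[0,0,0.012,0,0],[0,0,0.009,0,0],[0,0,0.006,0,0],[0,0,0.004,0,0],[0,0,0,0,0],[0,0,0,0,0],[0,0,0,0,0]]])

```text
time_s: 17.95
ee_pos: [0.4568, -0.2504, 0.1397]
eef_rot: [[1.0, 0.0, 0.001], [0.0, -1.0, -0.001], [0.001, 0.001, -1.0]]
force: [-0.4, -1.7, -2.5]
grip_width: 0.0276
gripper_force: 59.9
```

>>> play_rows(increments=[[[0,0,0.002,0,0],[0,0,0.002,0,0],[0,0,0.001,0,0],[0,0,0,0,0],[0,0,0,0,0],[0,0,0,0,0]]])

```text
time_s: 18.45
ee_pos: [0.4564, -0.2503, 0.1341]
eef_rot: [[1.0, -0.0, 0.0], [-0.0, -1.0, -0.0], [0.0, 0.0, -1.0]]
force: [-0.4, 1.1, -1.3]
grip_width: 0.0273
gripper_force: 59.9
```

>>> play_rows(increments=[[[0,0,0.004,0,0],[0,0,0.004,0,0],[0,0,0.003,0,0],[0,0,0.003,0,0],[0,0,0.003,0,0],[0,0,0,0,0],[0,0,0,0,0],[0,0,0,0,0]]])

```text
time_s: 19.12
ee_pos: [0.4564, -0.2503, 0.1173]
eef_rot: [[1.0, -0.0, 0.0], [-0.0, -1.0, -0.0], [0.0, 0.0, -1.0]]
force: [-0.6, 0.2, 2.6]
grip_width: 0.0274
gripper_force: 60.4
```

>>> play_rows(increments=[[[0,0,0.002,0,0],[0,0,0,0,0],[0,0,0,0,0],[0,0,0,0,0],[0,0,0,0,0],[0,0,0,0,0],[0,0,0,0,0],[0,0,0,0,0],[0,0,0,0,0],[0,0,0,0,0],[0,0,0,0,0],[0,0,0,0,0]]])

```text
time_s: 20.12
ee_pos: [0.4563, -0.2503, 0.1151]
eef_rot: [[1.0, 0.0, 0.0], [0.0, -1.0, -0.0], [0.0, 0.0, -1.0]]
force: [-0.2, 0.9, 4.3]
grip_width: 0.0278
gripper_force: 60.5
```

>>> play_rows(increments=[[[0,0,0,0,0],[0,0,0,0,0],[0,0,0,0,0],[0,0,0,0,0],[0,0,0,0,0],[0,0,0,0,0],[0,0,0,0,0],[0,0,0,0,0],[0,0,0,0,0],[0,0,0,0,0],[0,0,0,0,0],[0,0,0,0,0]]])

```text
time_s: 21.12
ee_pos: [0.4563, -0.2503, 0.1151]
eef_rot: [[1.0, -0.0, 0.0], [-0.0, -1.0, -0.0], [0.0, 0.0, -1.0]]
force: [-1.3, 0.3, 4.8]
grip_width: 0.0276
gripper_force: 60.5
```

c is deep. Next is B3.

>>> play_rows(increments=[[[0,0,-0.008,0,0],[0,0,-0.015,0,0],[0,0,-0.025,0,0],[0,0,-0.032,0,0],[0.002,-0.025,0,0,0],[0.004,-0.04,0,0,0],[0.003,-0.04,0,0,0],[0.002,-0.024,0,0,0],[0,0,0,0,0],[0,0,0,0,0],[0,0,0,0,0]]])

```text
time_s: 22.03
ee_pos: [0.4669, -0.1222, 0.1949]
eef_rot: [[1.0, -0.001, -0.001], [-0.001, -1.0, -0.001], [-0.001, 0.001, -1.0]]
force: [-0.3, 0.5, -1.8]
grip_width: 0.0272
gripper_force: 59.9
```

```bash
python3 - <<'E'
from h import *
im,T,s=wsave("w7.png");print(s["ee_pos"],s["force"]);bore("w7.png",T,.05)
a=cv2.imread('pics/w7.png')
cv2.imwrite('pics/c7.png',np.hstack([a[:300,60:480],]))
E
```

```text
[ 0.46688917 -0.12219541  0.19485939] [-0.29758661  0.52858979 -1.7616854 ]
[249 136  71  37 849] [ 0.5015 -0.1286  0.05  ]
[350 139  12  20 110] [ 0.5057 -0.1843  0.05  ]
[236 141  11  21 124] [ 0.5038 -0.0951  0.05  ]
[ 394  155   87   37 1072] [ 0.4863 -0.2505  0.05  ]
[330 162  21  14 161] [ 0.4899 -0.1731  0.05  ]
[258 184  30  28 616] [ 0.466  -0.1195  0.05  ]
[321 185  15  14  87] [ 0.471  -0.1644  0.05  ]
[349 184  13  18  71] [ 0.4702 -0.1863  0.05  ]
[423 203  23  29 477] [ 0.449  -0.2533  0.05  ]
```

View pics/c7.png

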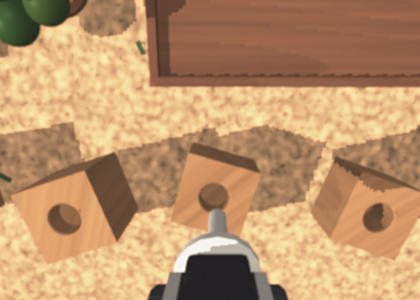

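>>> play_rows(increments=[[[0,-0.002,0.012,0,0],[0,0,0.018,0,0],[0,0,0.016,0,0],[0,0,0.01,0,0],[0,0,0.006,0,0],[0,0,0.004,0,0],[0,0,0,0,0],[0,0,0,0,0],[0,0,0,0,0]]])

```text
time_s: 22.83
ee_pos: [0.4677, -0.1198, 0.1299]
eef_rot: [[1.0, -0.0, 0.001], [-0.0, -1.0, -0.001], [0.001, 0.001, -1.0]]
force: [-1.5, -1.4, 3.0]
grip_width: 0.027
gripper_force: 60.5
```

>>> play_rows(increments=[[[0,0,0.002,0,0],[0,0,0.002,0,0],[0,0,0.001,0,0],[0,0,0,0,0],[0,0,0,0,0],[0,0,0,0,0]]])

```text
time_s: 23.33
ee_pos: [0.4678, -0.1196, 0.1244]
eef_rot: [[1.0, -0.0, 0.001], [-0.0, -1.0, -0.001], [0.001, 0.001, -1.0]]
force: [-1.1, -2.3, 5.0]
grip_width: 0.0274
gripper_force: 60.7
```

B3 reads shallow (contact at about 0.138, which is block d at 58 mm). I'll hold it, then return the gauge to the stand.

>>> play_rows(increments=[[[0,0,-0.002,0,0],[0,0,0,0,0],[0,0,0,0,0],[0,0,0,0,0],[0,0,0,0,0],[0,0,0,0,0],[0,0,0,0,0],[0,0,0,0,0],[0,0,0,0,0],[0,0,0,0,0],[0,0,0,0,0],[0,0,0,0,0]]])

```text
time_s: 24.33
ee_pos: [0.4675, -0.1194, 0.1261]
eef_rot: [[1.0, -0.0, 0.001], [-0.0, -1.0, -0.0], [0.001, 0.0, -1.0]]
force: [-0.4, -3.1, 3.9]
grip_width: 0.0275
gripper_force: 60.6
```

>>> play_rows(increments=[[[0,0,0,0,0],[0,0,0,0,0],[0,0,0,0,0],[0,0,0,0,0],[0,0,0,0,0],[0,0,0,0,0],[0,0,0,0,0],[0,0,0,0,0],[0,0,0,0,0],[0,0,0,0,0],[0,0,0,0,0],[0,0,0,0,0]]])

```text
time_s: 25.33
ee_pos: [0.4674, -0.1192, 0.1261]
eef_rot: [[1.0, 0.0, 0.0], [0.0, -1.0, -0.0], [0.0, 0.0, -1.0]]
force: [0.7, -2.7, 4.6]
grip_width: 0.0272
gripper_force: 60.6
```

>>> play_rows(increments=[[[0,0,-0.008,0,0],[0,0,-0.015,0,0],[0,0,-0.025,0,0],[0,0,-0.03,0,0],[0,0,-0.03,0,0],[0,0,-0.015,0,0],[-0.002,-0.02,0,0,0],[-0.002,-0.035,0,0,0],[-0.002,-0.041,0,0,0],[-0.002,-0.041,0,0,0],[-0.002,-0.041,0,0,0],[-0.002,-0.041,0,0,0]]])

```text
time_s: 26.33
ee_pos: [0.4524, 0.1026, 0.2481]
eef_rot: [[1.0, 0.001, -0.005], [0.001, -1.0, 0.001], [-0.005, -0.001, -1.0]]
force: [0.6, 0.6, -1.9]
grip_width: 0.0276
gripper_force: 60.1
```

>>> play_rows(increments=[[[-0.002,-0.041,0,0,0],[-0.002,-0.041,0,0,0],[-0.002,-0.041,0,0,0],[-0.002,-0.041,0,0,0],[-0.001,-0.041,0,0,0],[-0.001,-0.041,0,0,0],[-0.001,-0.035,0,0,0],[-0.001,-0.034,0,0,0],[0,0,0,0,0],[0,0,0,0,0],[0,0,0,0,0]]])

```text
time_s: 27.25
ee_pos: [0.4418, 0.4139, 0.2477]
eef_rot: [[1.0, 0.001, -0.003], [0.001, -1.0, -0.003], [-0.003, 0.003, -1.0]]
force: [0.0, -1.0, -1.5]
grip_width: 0.0275
gripper_force: 60.2
```

```bash
python3 - <<'E'
from h import *
im,T,s=wsave("w8.png");print(s["ee_pos"],s["eef_rot"].round(3),s["force"])
w=robot.camera_model("wrist");print("expected hole px",proj(w,[.4457,.4145,.11],T))
im=cv2.imread('pics/w8.png');u,v=map(int,proj(w,[.4457,.4145,.11],T))
g=cv2.cvtColor(im,cv2.COLOR_BGR2GRAY)[v-35:v+35,u-35:u+35]
k=(g<85).astype(np.uint8);n,l,st,c=cv2.connectedComponentsWithStats(k)
print([ (st[i].tolist()) for i in range(1,n) if st[i,4]>15],u-35,v-35, np.median(g))
E
```

```text
[0.44176134 0.41386974 0.24774379] [[ 1.     0.001 -0.003]
 [ 0.001 -1.    -0.003]
 [-0.003  0.003 -1.   ]] [ 0.00239976 -0.96511659 -1.504135  ]
expected hole px (np.float64(275.1943563451824), np.float64(194.23889407921234))
[[17, 21, 28, 30, 226]] 240 159 123.0
```

>>> play_rows(increments=[[[0.004,-0.001,0,0,0],[0,0,0,7,0],[0,0,0,7.1,0],[0,0,0.012,0,0],[0,0,0.016,0,0],[0,0,0.014,0,0],[0,0,0.008,0,0],[0,0,0,0,0],[0,0,0,0,0]]])

```text
time_s: 28.05
ee_pos: [0.4474, 0.415, 0.1985]
eef_rot: [[0.97, -0.243, -0.001], [-0.243, -0.97, -0.001], [-0.001, 0.001, -1.0]]
force: [-0.6, -0.7, -0.7]
grip_width: 0.0279
gripper_force: 60.3
```

>>> play_rows(increments=[[[0,0,0.012,0,0],[0,0,0.016,0,0],[0,0,0.016,0,0],[0,0,0.012,0,0],[0,0,0.007,0,0],[0,0,0.003,0,0],[0,0,0.002,0,0],[0,0,0,0,0],[0,0,0,0,0],[0,0,0,0,0]]])

```text
time_s: 28.88
ee_pos: [0.4477, 0.4162, 0.1318]
eef_rot: [[0.97, -0.244, 0.001], [-0.244, -0.97, 0.001], [0.001, -0.001, -1.0]]
force: [-0.6, -0.4, -1.5]
grip_width: 0.027
gripper_force: 60.3
```

>>> play_rows(increments=[[[0,0,0.001,0,0],[0,0,0.001,0,0],[0,0,0.0005,0,0],[0,0,0,0,0],[0,0,0,0,0],[0,0,0,0,0]]])

```text
time_s: 29.38
ee_pos: [0.4473, 0.4157, 0.1285]
eef_rot: [[0.97, -0.244, -0.0], [-0.244, -0.97, -0.0], [-0.0, 0.0, -1.0]]
force: [-0.3, 0.2, -1.4]
grip_width: 0.0272
gripper_force: 60.3
```

>>> play_rows(increments=[[[0,0,0.001,0,0],[0,0,0.001,0,0],[0,0,0,0,0],[0,0,0,0,0],[0,0,0,0,0]]])

```text
time_s: 29.8
ee_pos: [0.4474, 0.4159, 0.1281]
eef_rot: [[0.97, -0.244, 0.001], [-0.244, -0.97, -0.0], [0.001, 0.0, -1.0]]
force: [-2.1, -1.5, 6.9]
grip_width: 0.0275
gripper_force: 61.4
```

Seated on the plate. I'll release the handle, rise and go to block c.

>>> play_rows(increments=[[[0,0,-0.002,0,1],[0,0,0,0,1],[0,0,0,0,1],[0,0,0,0,1],[0,0,0,0,1],[0,0,0,0,1],[0,0,-0.01,0,1],[0,0,-0.025,0,1],[0,0,-0.04,0,1],[0,0,-0.04,0,1],[0,0,-0.04,0,1],[0,0,-0.02,0,1]]])

```text
time_s: 30.8
ee_pos: [0.4482, 0.4176, 0.3101]
eef_rot: [[0.97, -0.243, 0.006], [-0.243, -0.97, 0.006], [0.004, -0.007, -1.0]]
force: [0.2, 0.9, 0.2]
grip_width: 0.0854
gripper_force: 0.0
```

>>> play_rows(increments=[[[0,0,0,-7,1],[0,0,0,-7.1,1],[0.001,0.04,0,0,1],[0.001,0.04,0,0,1],[0.001,0.04,0,0,1],[0.001,0.04,0,0,1],[0.001,0.04,0,0,1],[0.001,0.04,0,0,1],[0.001,0.04,0,0,1],[0.001,0.04,0,0,1],[0,0.04,0,0,1],[0,0.04,0,0,1]]])

```text
time_s: 31.8
ee_pos: [0.4549, 0.014, 0.3046]
eef_rot: [[1.0, 0.0, 0.002], [0.0, -1.0, -0.0], [0.002, 0.0, -1.0]]
force: [1.0, -0.3, -0.5]
grip_width: 0.0853
gripper_force: 0.0
```

>>> play_rows(increments=[[[0,0.04,0,0,1],[0,0.04,0,0,1],[0,0.04,0,0,1],[0,0.04,0,0,1],[0,0.04,0,0,1],[0,0.04,0,0,1],[0,0.025,0,0,1],[0,0,0,0,1],[0,0,0,0,1]]])

```text
time_s: 32.55
ee_pos: [0.455, -0.2506, 0.304]
eef_rot: [[1.0, -0.003, 0.0], [-0.003, -1.0, 0.0], [0.0, -0.0, -1.0]]
force: [-0.4, 0.4, -0.7]
grip_width: 0.0855
gripper_force: 0.0
```

```bash
python3 - <<'E'
from h import *
im,T,s=wsave("w9.png");print(s["ee_pos"],s["eef_rot"].round(3),s["grip_width"]);bore("w9.png",T,.066)
save("top","t9.png");save("side","s9.png")
a=cv2.imread('pics/w9.png');b=cv2.imread('pics/s9.png')[100:420,140:400]
cv2.imwrite('pics/c9.png',np.hstack([cv2.resize(a,(490,368)),cv2.resize(b,(299,368))]))
E
```

```text
[ 0.45497409 -0.25058057  0.30395505] [[ 1.    -0.003  0.   ]
 [-0.003 -1.     0.   ]
 [ 0.    -0.    -1.   ]] 0.08550804277206923
[141 146  25  24 461] [ 0.4702 -0.1227  0.066 ]
[296 151  23  24 429] [ 0.4645 -0.2827  0.066 ]
```

View pics/c9.png

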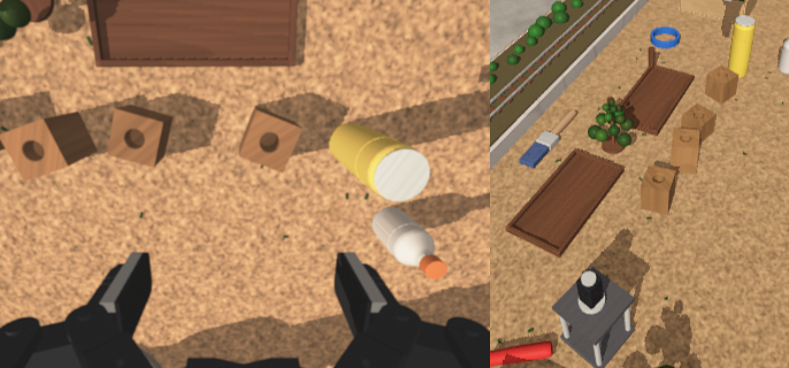

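The gauge hangs in its stand, at (592,285) of the crop. Block c has been knocked and its bore is now at (296,151)+, i.e. world (0.4645,-0.283), still turned about 19° clockwise. I'll check the clearance to the can.

```bash
python3 - <<'E'
from h import *
w=robot.camera_model("wrist");T=np.load('pics/w9.npy')
print("can top",onz(w,403/.875,174/.875,.165,T).round(3),"d",onz(w,134/.875,139/.875,.058,T).round(4))
P=[onz(w,u/.875,v/.875,.066,T) for u,v in[(256,107),(300,122),(282,170),(240,155)]]
P=np.array(P);print(P.round(3));d=np.roll(P,-1,0)-P;print(np.linalg.norm(d,axis=1).round(3),np.degrees(np.arctan2(d[:,1],d[:,0])).round(0))
E
```

```text
can top [ 0.455 -0.397  0.165] d [ 0.4678 -0.1195  0.058 ]
[[ 0.506 -0.267  0.066]
 [ 0.489 -0.318  0.066]
 [ 0.431 -0.299  0.066]
 [ 0.449 -0.248  0.066]]
[0.054 0.061 0.055 0.059] [-108.  162.   70.  -18.]
```

>>> play_rows(increments=[[[0.0105,0.0325,0,0,1],[0,0,0,6,1],[0,0,0,6,1],[0,0,0.03,6,1],[0,0,0.04,0,1],[0,0,0.04,0,1],[0,0,0.04,0,1],[0,0,0.04,0,1],[0,0,0.04,0,1],[0,0,0.03,0,1],[0,0,0.014,0,1],[0,0,0.004,0,1]]])

```text
time_s: 33.7
ee_pos: [0.4643, -0.2787, 0.0228]
eef_rot: [[0.952, -0.306, -0.005], [-0.306, -0.952, 0.004], [-0.006, -0.002, -1.0]]
force: [-0.8, -0.2, -0.0]
grip_width: 0.0853
gripper_force: 0.0
```

>>> play_rows(increments=[[[0,0,0,0,1],[0,0,0,0,1],[0,0,0,0,0],[0,0,0,0,0],[0,0,0,0,0],[0,0,0,0,0],[0,0,0,0,0],[0,0,0,0,0]]], force=50)

```text
time_s: 34.37
ee_pos: [0.4672, -0.2827, 0.0276]
eef_rot: [[0.951, -0.309, 0.003], [-0.309, -0.951, -0.002], [0.004, 0.001, -1.0]]
force: [-0.6, -0.3, 5.7]
grip_width: 0.0578
gripper_force: 53.6
```

>>> play_rows(increments=[[[0,0,-0.01,0,0],[0,0,-0.02,0,0],[0,0,-0.03,0,0],[0,0,-0.03,0,0],[0,0,0,-6,0],[0,0,0,-6,0],[0,0,0,-6,0],[0.035,-0.007,0,0,0],[0.035,-0.007,0,0,0],[0.035,-0.006,0,0,0],[0.03,-0.004,0,0,0],[0.012,-0.003,0,0,0]]])

```text
time_s: 35.37
ee_pos: [0.6175, -0.2523, 0.1164]
eef_rot: [[1.0, 0.003, 0.005], [0.003, -1.0, 0.001], [0.005, -0.001, -1.0]]
force: [0.1, 0.3, -2.1]
grip_width: 0.0578
gripper_force: 53.8
```

>>> play_rows(increments=[[[0,0,0,0,0],[0,0,0,0,0],[0,0,0,0,0]]])

```text
time_s: 35.62
ee_pos: [0.611, -0.2556, 0.1155]
eef_rot: [[1.0, -0.001, -0.002], [-0.001, -1.0, -0.001], [-0.002, 0.001, -1.0]]
force: [-0.9, 0.1, -2.8]
grip_width: 0.0579
gripper_force: 53.7
```

>>> play_rows(increments=[[[0.005,0,0.01,0,0],[0,0,0.02,0,0],[0,0,0.022,0,0],[0,0,0.016,0,0],[0,0,0.008,0,0],[0,0,0.004,0,0],[0,0,0.001,0,0],[0,0,0.001,0,0],[0,0,0,0,0],[0,0,0,0,0]]])

```text
time_s: 36.45
ee_pos: [0.6186, -0.2551, 0.0347]
eef_rot: [[1.0, -0.0, 0.002], [-0.0, -1.0, -0.001], [0.002, 0.001, -1.0]]
force: [0.6, 0.6, -2.4]
grip_width: 0.0574
gripper_force: 53.7
```

>>> play_rows(increments=[[[0,0,0.001,0,0],[0,0,0.001,0,0],[0,0,0.001,0,0],[0,0,0,0,0],[0,0,0,0,0],[0,0,0,0,0]]])

```text
time_s: 36.95
ee_pos: [0.6183, -0.255, 0.0326]
eef_rot: [[1.0, -0.0, 0.001], [-0.0, -1.0, -0.001], [0.001, 0.001, -1.0]]
force: [-2.9, 1.1, 6.4]
grip_width: 0.0581
gripper_force: 54.5
```

>>> play_rows(increments=[[[0,0,0,0,1],[0,0,0,0,1],[0,0,0,0,1],[0,0,0,0,1],[0,0,0,0,1],[0,0,0,0,1],[0,0,-0.015,0,1],[0,0,-0.03,0,1],[0,0,-0.04,0,1],[0,0,-0.04,0,1],[0,0,-0.041,0,1],[0,0,-0.041,0,1]]])

```text
time_s: 37.95
ee_pos: [0.6174, -0.2546, 0.2394]
eef_rot: [[1.0, 0.0, -0.0], [0.0, -1.0, -0.0], [-0.0, 0.0, -1.0]]
force: [1.5, -0.7, -0.5]
grip_width: 0.0855
gripper_force: 0.0
```

>>> play_rows(increments=[[[-0.0149,-0.037,-0.005,0,1],[-0.0149,-0.037,-0.005,0,1],[-0.0149,-0.037,-0.005,0,1],[-0.0149,-0.037,-0.005,0,1],[-0.0149,-0.037,-0.005,0,1],[-0.0149,-0.037,-0.005,0,1],[-0.0149,-0.037,-0.005,0,1],[-0.0149,-0.037,-0.005,0,1],[-0.0149,-0.037,0,0,1],[-0.0149,-0.037,0,0,1],[0,0,0,0,1],[0,0,0,0,1]]])

```text
time_s: 38.95
ee_pos: [0.4679, 0.1178, 0.2779]
eef_rot: [[1.0, 0.006, 0.001], [0.006, -1.0, -0.0], [0.001, 0.0, -1.0]]
force: [-0.2, -1.1, -0.3]
grip_width: 0.0853
gripper_force: 0.0
```

```bash
python3 - <<'E'
from h import *
im,T,s=wsave("w10.png");print(s["ee_pos"],s["grip_width"]);bore("w10.png",T,.074);bore("w10.png",T,.082)
E
```

```text
[0.46789146 0.11778022 0.27792862] 0.08532102564101514
[268 166  25  26 502] [0.4688 0.114  0.074 ]
[399 179  25  25 419] [ 0.4571 -0.0138  0.074 ]
[268 166  25  26 502] [0.4707 0.1141 0.082 ]
[399 179  25  25 419] [ 0.4593 -0.0108  0.082 ]
```

>>> play_rows(increments=[[[0.001,0.0035,0,0,1],[0,0,0,-5,1],[0,0,0.02,-5,1],[0,0,0.04,0,1],[0,0,0.04,0,1],[0,0,0.04,0,1],[0,0,0.04,0,1],[0,0,0.03,0,1],[0,0,0.02,0,1],[0,0,0.012,0,1],[0,0,0,0,1],[0,0,0,0,1]]])

```text
time_s: 40.0
ee_pos: [0.47, 0.11, 0.035]
eef_rot: [[0.985, 0.171, -0.002], [0.171, -0.985, -0.001], [-0.002, 0.001, -1.0]]
force: [-0.3, 0.4, -0.1]
grip_width: 0.0857
gripper_force: 0.0
```

>>> play_rows(increments=[[[0,0,0,0,0],[0,0,0,0,0],[0,0,0,0,0],[0,0,0,0,0],[0,0,0,0,0],[0,0,0,0,0],[0,0,0,0,0]]], force=50)

```text
time_s: 40.58
ee_pos: [0.4713, 0.1121, 0.037]
eef_rot: [[0.985, 0.173, 0.003], [0.173, -0.985, 0.0], [0.003, 0.0, -1.0]]
force: [-0.0, -1.5, 6.7]
grip_width: 0.0572
gripper_force: 54.7
```

>>> play_rows(increments=[[[0,0,-0.01,0,0],[0,0,-0.025,0,0],[0,0,-0.035,0,0],[0,0,-0.035,0,0],[0,0,-0.025,0,0],[0,0,0,5,0],[0,0,0,5,0],[0,0.025,0,0,0],[0,0.038,0,0,0],[0,0.038,0,0,0],[0,0.038,0,0,0],[0,0.038,0,0,0]]])

```text
time_s: 41.58
ee_pos: [0.4686, -0.0669, 0.1658]
eef_rot: [[1.0, 0.001, -0.001], [0.001, -1.0, -0.0], [-0.001, 0.0, -1.0]]
force: [0.9, 0.5, -3.0]
grip_width: 0.0574
gripper_force: 54.6
```

>>> play_rows(increments=[[[0,0.038,0,0,0],[0,0.033,0,0,0],[0.02,0,0,0,0],[0.035,0,0,0,0],[0.04,0,0,0,0],[0.035,0,0,0,0],[0.016,0,0,0,0],[0,0,0,0,0],[0,0,0,0,0],[0,0,0,0,0]]])

```text
time_s: 42.42
ee_pos: [0.6142, -0.1364, 0.1651]
eef_rot: [[1.0, -0.0, -0.003], [-0.0, -1.0, -0.0], [-0.003, 0.0, -1.0]]
force: [0.0, 0.0, -2.2]
grip_width: 0.0577
gripper_force: 54.8
```

>>> play_rows(increments=[[[0,0,0.015,0,0],[0,0,0.03,0,0],[0,0,0.03,0,0],[0,0,0.025,0,0],[0,0,0.013,0,0],[0,0,0.005,0,0],[0,0,0.002,0,0],[0,0,0.002,0,0],[0,0,0.001,0,0],[0,0,0.001,0,0],[0,0,0,0,0],[0,0,0,0,0]]])

```text
time_s: 43.42
ee_pos: [0.6163, -0.1364, 0.0423]
eef_rot: [[1.0, -0.0, 0.001], [-0.0, -1.0, -0.0], [0.001, 0.0, -1.0]]
force: [0.8, 0.7, -2.7]
grip_width: 0.0576
gripper_force: 54.6
```

>>> play_rows(increments=[[[0,0,0.001,0,0],[0,0,0.001,0,0],[0,0,0,0,0],[0,0,0,0,0],[0,0,0,0,0]]])

```text
time_s: 43.83
ee_pos: [0.6163, -0.1364, 0.0421]
eef_rot: [[1.0, -0.0, 0.001], [-0.0, -1.0, -0.001], [0.001, 0.001, -1.0]]
force: [-5.5, -0.3, 10.2]
grip_width: 0.058
gripper_force: 56.2
```

>>> play_rows(increments=[[[0,0,-0.001,0,1],[0,0,0,0,1],[0,0,0,0,1],[0,0,0,0,1],[0,0,0,0,1],[0,0,0,0,1],[0,0,-0.015,0,1],[0,0,-0.03,0,1],[0,0,-0.04,0,1],[0,0,-0.04,0,1],[0,0,-0.041,0,1],[0,0,-0.041,0,1]]])

```text
time_s: 44.83
ee_pos: [0.6154, -0.1362, 0.2494]
eef_rot: [[1.0, 0.0, -0.0], [0.0, -1.0, -0.0], [-0.0, 0.0, -1.0]]
force: [1.8, 0.4, -0.5]
grip_width: 0.0854
gripper_force: 0.0
```

>>> play_rows(increments=[[[-0.0315,-0.025,-0.005,0,1],[-0.0315,-0.025,-0.005,0,1],[-0.0315,-0.025,-0.005,0,1],[-0.0315,-0.025,-0.005,0,1],[-0.0315,-0.025,-0.005,0,1],[0,0,0,0,1],[0,0,0,0,1],[0,0,0,0,1]]])

```text
time_s: 45.5
ee_pos: [0.4587, -0.0117, 0.2728]
eef_rot: [[1.0, -0.0, 0.001], [-0.0, -1.0, -0.001], [0.001, 0.001, -1.0]]
force: [-0.3, -0.3, 1.0]
grip_width: 0.0854
gripper_force: 0.0
```

```bash
python3 - <<'E'
from h import *
im,T,s=wsave("w11.png");print(s["ee_pos"],s["grip_width"]);bore("w11.png",T,.082);bore("w11.png",T,.058)
E
```

```text
[ 0.45874642 -0.01174588  0.27280913] 0.08537065729450867
[374 154  26  27 502] [ 0.4737 -0.1133  0.082 ]
[262 170  26  26 530] [ 0.459  -0.0104  0.082 ]
[374 154  26  27 502] [ 0.4686 -0.1205  0.058 ]
[262 170  26  26 530] [ 0.453  -0.0103  0.058 ]
```

>>> play_rows(increments=[[[0.001,-0.001,0,-5.7,1],[0,0,0,-5.7,1],[0,0,0.02,-5.6,1],[0,0,0.04,0,1],[0,0,0.04,0,1],[0,0,0.04,0,1],[0,0,0.04,0,1],[0,0,0.025,0,1],[0,0,0.015,0,1],[0,0,0.01,0,1],[0,0,0,0,1],[0,0,0,0,1]]])

```text
time_s: 46.55
ee_pos: [0.46, -0.0108, 0.0424]
eef_rot: [[0.957, 0.291, -0.0], [0.291, -0.957, 0.0], [-0.0, -0.0, -1.0]]
force: [-0.4, -0.5, 0.2]
grip_width: 0.0856
gripper_force: 0.0
```

>>> play_rows(increments=[[[0,0,0,0,0],[0,0,0,0,0],[0,0,0,0,0],[0,0,0,0,0],[0,0,0,0,0],[0,0,0,0,0],[0,0,0,0,0]]], force=50)

```text
time_s: 47.13
ee_pos: [0.4608, -0.0102, 0.0439]
eef_rot: [[0.956, 0.292, 0.003], [0.292, -0.956, -0.0], [0.003, 0.001, -1.0]]
force: [-0.5, -0.0, 7.0]
grip_width: 0.0573
gripper_force: 54.4
```

>>> play_rows(increments=[[[0,0,-0.01,0,0],[0,0,-0.02,0,0],[0,0,-0.03,0,0],[0,0,-0.03,0,0],[0,0,0,5.7,0],[0,0,0,5.7,0],[0,0,0,5.6,0],[0,-0.025,0,0,0],[0,-0.037,0,0,0],[0,-0.038,0,0,0],[0,-0.026,0,0,0],[0,-0.012,0,0,0]]])

```text
time_s: 48.13
ee_pos: [0.4582, 0.1324, 0.133]
eef_rot: [[1.0, 0.006, -0.0], [0.006, -1.0, 0.002], [-0.0, -0.002, -1.0]]
force: [0.6, 0.2, -2.3]
grip_width: 0.0573
gripper_force: 54.6
```

>>> play_rows(increments=[[[0.02,0,0,0,0],[0.035,0,0,0,0],[0.04,0,0,0,0],[0.04,0,0,0,0],[0.033,0,0,0,0],[0.015,0,0,0,0],[0,0,0,3,0],[0,0,0,0,0],[0,0,0,0,0],[0,0,0,0,0]]])

```text
time_s: 48.97
ee_pos: [0.6411, 0.1277, 0.1323]
eef_rot: [[0.999, -0.051, -0.001], [-0.051, -0.999, -0.0], [-0.001, 0.001, -1.0]]
force: [0.4, 0.8, -2.9]
grip_width: 0.0574
gripper_force: 54.4
```

>>> play_rows(increments=[[[0.001,0,0.012,0,0],[0,0,0.024,0,0],[0,0,0.022,0,0],[0,0,0.013,0,0],[0,0,0.006,0,0],[0,0,0.003,0,0],[0,0,0.002,0,0],[0,0,0.001,0,0],[0,0,0.001,0,0],[0,0,0.001,0,0],[0,0,0,0,0],[0,0,0,0,0]]])

```text
time_s: 49.97
ee_pos: [0.6442, 0.1279, 0.0491]
eef_rot: [[0.999, -0.052, 0.002], [-0.052, -0.999, 0.0], [0.002, -0.0, -1.0]]
force: [-1.8, -0.0, 3.8]
grip_width: 0.0574
gripper_force: 55.0
```

>>> play_rows(increments=[[[0,0,0,0,1],[0,0,0,0,1],[0,0,0,0,1],[0,0,0,0,1],[0,0,0,0,1],[0,0,0,0,1],[0,0,-0.015,0,1],[0,0,-0.03,0,1],[0,0,-0.04,0,1],[0,0,-0.04,0,1],[0,0,-0.041,0,1],[0,0,-0.041,-3,1]]])

```text
time_s: 50.97
ee_pos: [0.6429, 0.1276, 0.2565]
eef_rot: [[1.0, 0.001, -0.0], [0.001, -1.0, -0.0], [-0.0, 0.0, -1.0]]
force: [0.9, 0.8, 0.4]
grip_width: 0.0853
gripper_force: 0.0
```

>>> play_rows(increments=[[[-0.025,0.035,0,0,1],[-0.025,0.035,0,0,1],[-0.025,0.035,0,0,1],[-0.025,0.035,0,0,1],[-0.025,0.036,0,0,1],[-0.025,0.036,0,0,1],[-0.025,0.036,0,0,1],[0,0,0,0,1],[0,0,0,0,1],[0,0,0,0,1]]])

```text
time_s: 51.8
ee_pos: [0.4755, -0.1101, 0.2548]
eef_rot: [[1.0, -0.0, 0.001], [-0.0, -1.0, 0.0], [0.001, -0.0, -1.0]]
force: [-0.0, 0.0, -0.6]
grip_width: 0.0853
gripper_force: 0.0
```

```bash
python3 - <<'E'
from h import *
im,T,s=wsave("w12.png");print(s["ee_pos"],s["eef_rot"].round(3)[0],s["grip_width"]);bore("w12.png",T,.058)
E
```

```text
[ 0.4754648  -0.11010905  0.25482971] [ 1.    -0.     0.001] 0.08525344775232258
[274 176  26  26 531] [ 0.4683 -0.1199  0.058 ]
```

>>> play_rows(increments=[[[-0.007,0.01,0,0,1],[0,0,0,5.7,1],[0,0,0,5.7,1],[0,0,0.02,5.6,1],[0,0,0.04,0,1],[0,0,0.04,0,1],[0,0,0.04,0,1],[0,0,0.04,0,1],[0,0,0.03,0,1],[0,0,0.016,0,1],[0,0,0.009,0,1],[0,0,0,0,1]]])

```text
time_s: 52.85
ee_pos: [0.4676, -0.1188, 0.0177]
eef_rot: [[0.957, -0.29, -0.004], [-0.29, -0.957, 0.002], [-0.004, -0.0, -1.0]]
force: [0.1, 0.3, 0.8]
grip_width: 0.0861
gripper_force: 0.0
```

>>> play_rows(increments=[[[0,0,0,0,1],[0,0,0,0,0],[0,0,0,0,0],[0,0,0,0,0],[0,0,0,0,0],[0,0,0,0,0],[0,0,0,0,0],[0,0,0,0,0]]], force=50)

```text
time_s: 53.52
ee_pos: [0.4697, -0.1209, 0.0212]
eef_rot: [[0.956, -0.292, 0.003], [-0.292, -0.956, -0.001], [0.003, -0.0, -1.0]]
force: [-0.9, 0.3, 7.2]
grip_width: 0.0572
gripper_force: 54.3
```

>>> play_rows(increments=[[[0,0,-0.01,0,0],[0,0,-0.02,0,0],[0,0,-0.03,0,0],[0,0,-0.03,0,0],[0,0,0,-5.7,0],[0,0,0,-5.7,0],[0,0,0,-5.6,0],[0,-0.025,0,0,0],[0,-0.038,0,0,0],[0,-0.04,0,0,0],[0,-0.04,0,0,0],[0,-0.04,0,0,0]]])

```text
time_s: 54.52
ee_pos: [0.4676, 0.0636, 0.1102]
eef_rot: [[1.0, -0.001, 0.001], [-0.001, -1.0, -0.001], [0.001, 0.001, -1.0]]
force: [0.8, 0.1, -1.3]
grip_width: 0.0573
gripper_force: 53.8
```

>>> play_rows(increments=[[[0,-0.04,0,0,0],[0,-0.04,0,0,0],[0,-0.04,0,0,0],[0,-0.038,0,0,0],[0,-0.025,0,0,0],[0,0,0,0,0],[0,0,0,0,0],[0,0,0,0,0]]])

```text
time_s: 55.18
ee_pos: [0.4679, 0.244, 0.1095]
eef_rot: [[1.0, -0.001, -0.0], [-0.001, -1.0, -0.002], [-0.0, 0.002, -1.0]]
force: [0.7, -0.8, -1.4]
grip_width: 0.0577
gripper_force: 54.0
```

>>> play_rows(increments=[[[0.02,-0.001,0,0,0],[0.035,-0.001,0,0,0],[0.04,0,0,0,0],[0.04,0,0,0,0],[0.03,0,0,0,0],[0.013,0,0,0,0],[0,0,0,3,0],[0,0,0,0,0],[0,0,0,0,0],[0,0,0,0,0]]])

```text
time_s: 56.02
ee_pos: [0.6455, 0.2462, 0.1095]
eef_rot: [[0.999, -0.052, -0.001], [-0.052, -0.999, -0.001], [-0.001, 0.001, -1.0]]
force: [0.7, 0.6, -0.2]
grip_width: 0.0575
gripper_force: 54.0
```

>>> play_rows(increments=[[[0,0,0.012,0,0],[0,0,0.024,0,0],[0,0,0.022,0,0],[0,0,0.013,0,0],[0,0,0.006,0,0],[0,0,0.002,0,0],[0,0,0.001,0,0],[0,0,0.001,0,0],[0,0,0.001,0,0],[0,0,0,0,0],[0,0,0,0,0]]])

```text
time_s: 56.93
ee_pos: [0.6466, 0.2475, 0.0283]
eef_rot: [[0.999, -0.052, 0.001], [-0.052, -0.999, 0.0], [0.001, -0.0, -1.0]]
force: [-0.3, 0.1, -2.2]
grip_width: 0.0573
gripper_force: 54.0
```

>>> play_rows(increments=[[[0,0,0.001,0,0],[0,0,0.001,0,0],[0,0,0.001,0,0],[0,0,0,0,0],[0,0,0,0,0]]])

```text
time_s: 57.35
ee_pos: [0.6465, 0.2475, 0.0263]
eef_rot: [[0.999, -0.052, 0.001], [-0.052, -0.999, -0.0], [0.001, 0.0, -1.0]]
force: [-3.8, -1.7, 7.6]
grip_width: 0.0572
gripper_force: 54.9
```

Seated. I'll release, rise, and back off so the cameras see everything.

>>> play_rows(increments=[[[0,0,0,0,1],[0,0,0,0,1],[0,0,0,0,1],[0,0,0,0,1],[0,0,0,0,1],[0,0,0,0,1],[0,0,-0.015,0,1],[0,0,-0.03,0,1],[0,0,-0.04,0,1],[0,0,-0.04,0,1],[0,0,-0.041,0,1],[0,0,-0.041,-3,1]]])

```text
time_s: 58.35
ee_pos: [0.6458, 0.2474, 0.2349]
eef_rot: [[1.0, 0.001, 0.001], [0.001, -1.0, 0.0], [0.001, -0.0, -1.0]]
force: [1.1, -0.1, -0.1]
grip_width: 0.0851
gripper_force: 0.0
```

>>> play_rows(increments=[[[-0.02,0.035,-0.005,0,1],[-0.02,0.035,-0.005,0,1],[-0.02,0.035,-0.005,0,1],[-0.02,0.035,-0.005,0,1],[-0.02,0.035,-0.005,0,1],[-0.02,0.035,-0.005,0,1],[-0.02,0.035,-0.005,0,1],[0,0,0,0,1],[0,0,0,0,1],[0,0,0,0,1]]])

```text
time_s: 59.18
ee_pos: [0.5064, 0.003, 0.2677]
eef_rot: [[1.0, 0.0, 0.002], [0.0, -1.0, 0.0], [0.002, -0.0, -1.0]]
force: [-0.0, 0.1, -1.1]
grip_width: 0.0858
gripper_force: 0.0
```

```bash
python3 - <<'E'
from h import *
im,T,s=wsave("w13.png");save("side","s13.png");save("top","t13.png")
a=cv2.imread('pics/t13.png')[150:280,120:440];b=cv2.imread('pics/s13.png')[100:420,140:400]
cv2.imwrite('pics/c13.png',np.hstack([cv2.resize(a,(492,200),interpolation=2),np.zeros((200,8,3),np.uint8)]) if 0 else np.hstack([np.vstack([cv2.resize(a,(468,190),interpolation=2),cv2.resize(cv2.imread('pics/w13.png'),(468,351))]),cv2.resize(b,(331,541)) if 0 else cv2.copyMakeBorder(cv2.resize(b,(330,406)),0,135,0,0,cv2.BORDER_CONSTANT)]))
E
```

```text
(no output)
```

View pics/c13.png

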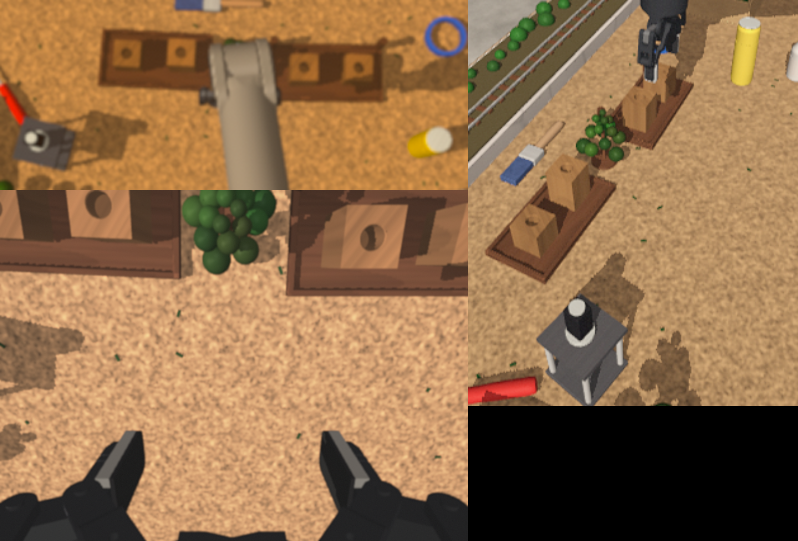

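All four blocks stand upright inside the trays: top-view crop (126,53) and (181,52) in rework, (304,67) and (360,63) in planting. The gauge hangs in its stand at (35,140), and the can and tree still stand. I'm handing in.

```bash
python3 -c "
from station import robot
print(robot.close_job())"
```

```text
the job is handed in; nothing more can be done
None
```

The job is handed in after about 59 s of robot time: a (82 mm) read shallow, b (74 mm) deep, c (66 mm) deep and d (58 mm) shallow, e was absent, and the final pictures show a and d upright in the rework tray, b and c upright in the planting tray, the gauge hung in its stand, and the can and tree still standing.

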